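# Open and hold the sprung gate of a specimen case

### The job

Open the specimen case for the colleague at the camera: swing the clamp lever back off the gate until it leans well over, then squeeze home the catch nearer the lever, then the catch nearer the hinge. Take the gate by its upright post, swing it out past its detent until it stands wide open, about square to the case front, and finish while still gripping it there, the post between the fingers, as its spring would pull it back. Do not disturb the jars and other things around.

Things in the scene. Friction and masses are not known exactly. Their poses are not given: they have to be found in the camera images.
- case: the grey specimen case, fixed to the table: 310 mm wide (y from -125 to +185 mm), 180 mm deep (x from +10 to +190 mm), flat top deck 110 mm above the table. Origin on the table under the plane of the gate; +x points from the gate into the case, +y towards the gate's hinge side, z up. All offsets below are in these axes
- clamp_lever (a joint): hinged clamp lever on a socket block at the front corner of the deck, beside the free end of the gate: 0 = upright, its hook over the gate's free end; grows to 1.25 rad (stop) as the lever is swung back, away from the gate (top towards the case's +x); the hook is clear from about 0.5 rad. Stays where left; about 2 N at the bar moves it
- clamp_bar (a point): centre of the lever's black crossbar (12 mm thick, 36 mm long along y), 55 mm from the pivot on an 8 mm rod; moves with the lever
- clamp_pivot (a point): the lever's pivot, fixed on the case at (30, -95, 128) mm; the pivot axis runs along y. The block's cheeks reach 10 mm above the pivot and 16 mm each side of it in x
- catch_lever (a joint): squeeze catch on the deck, the one nearer the clamp lever: value = inward travel of each of its two black tabs, 0 = locked, 0.008 m = fully squeezed (stop). Both tabs move together, drawing a bolt away from a lug on the gate; about 5 N of squeeze moves it; stays where left. The gate is free of it from about 0.0063
- catch_hinge (a joint): the same, for the identical catch nearer the gate's hinge
- catch_lever_mid (a point): middle between the two tabs of the catch nearer the lever, fixed on the case at (40, 5, 132) mm. The tabs face each other along x with outer faces 25 mm from here (17 mm when squeezed); each is 24 mm wide in y, 8 mm thick, and stands from 2 to 38 mm above the deck (its top is 16 mm above this point)
- catch_hinge_mid (a point): the same point for the catch nearer the hinge, at (40, 80, 132) mm
- gate (a joint): the gate's swing about its upright hinge: 0 = shut (as at the start), grows as it swings out of the case front (free end towards the case's -x), stop at 1.75 rad. A spring pulls it shut (about 1 N at the post when shut, 3.5 N at 1.3 rad); a sprung detent at about 0.35 to 0.75 rad raises the force needed at the post to about 6 N in all; let go, the gate swings back. Blocked until lever and both catches are released
- gate_hinge (a point): point on the gate's hinge axis (upright) at deck height, fixed on the case at (0, 115, 110) mm. The gate is an 8 mm aluminium plate reaching 218 mm from here towards -y when shut, from 12 to 108 mm above the table
- gate_post: the gate's black upright handle post, a round sleeve that turns freely on the gate, 16 mm across, 55 mm tall; origin at the centre of its foot, 107 mm above the table, its top at 162 mm. When shut it stands at (-25, -45) mm of the case; it turns with the gate about the hinge at 162 mm radius
- wash_bottle: white wash bottle with yellow cap and short nozzle, 66 mm across, 190 mm tall; leave it alone. Origin at the centre of its underside
- jar_low: low glass jar with white lid, 62 mm across, 60 mm tall; leave it alone. Origin at the centre of its underside
- jar_tall: glass jar with white lid, 54 mm across, 85 mm tall; leave it alone. Origin at the centre of its underside
- vial: small lidded vial, 28 mm across, 45 mm tall, standing on the case's deck near its back edge; leave it alone. Origin at the centre of its underside
- dish: flat covered glass dish, 68 mm across, 16 mm tall, lying on the case's deck near its back edge; leave it alone. Origin at the centre of its underside
- slate: black backing plate 100 x 130 x 8 mm lying on the table; leave it alone. Origin at the centre of its underside
- scale_bar: white scale bar 110 x 20 x 5 mm lying on the table; leave it alone. Origin at the centre of its underside

How it is judged:
By the outcome, as a careful person would: the job done as asked, in the order asked, and still so for the second after the job is handed in, while the arm keeps its last pose, push and grip.
It also fails if it takes over 64 s, if anything falls off the work surface, if the arm or the gripper's body presses on something with over 40 N, if the wrist force passes 120 N, or if a joint passes its speed limit or range.

### The arm

A 7-joint arm with a two-finger parallel gripper is mounted at the origin on the work surface. World frame = base frame: x ahead of the robot, y to its left, z up, the work surface at z = 0. Lengths are in m, angles in rad, forces in N, time in s.
With the tool pointing down it reaches from about 0.4 to 0.75 m from the base axis. Payload 19.5 kg.
Tool frame: the origin (TCP) lies on the centre line of the jaws, within the pads' length; the fingertips stand 11 mm ahead of it and the grasp point (between the pads) lies 8 mm behind it; z points along the fingers, y is the line along which they close (so a half turn about z gives the same grasp; the last joint's range is limited). The gripper opens to 85 mm and grips with 20 to 120 N. Pads are 22 mm wide; open, the fingers measure 114 mm over their backs; the gripper's body (76 mm by 85 mm) begins 54 mm behind the grasp point. The pads swing forward as they close: fully open they stand 13 mm farther back than shut.
Start: joints at [-0.042, 0.707, -0.028, 1.485, 0.022, 0.951, -0.075], TCP at [0.575, 0, 0.242] pointing down, gripper open.
Joint ranges: [-2.71, 2.71], [-0.32, 2.16], [-1.57, 1.52], [0, 2.45], [-1.46, 4.6], [0, 2.02], [-2.83, 2.83]. Speed limits (rad/s): [1.89, 1.89, 2.57, 2.57, 3.01, 3.01, 3.01].

### API

Orientations are given as a unit quaternion [x, y, z, w].
In Python, from workcell import robot gives the robot as it stands. Calls block until the motion is done:
- robot.move_pose(position, orientation): joint-space move of the TCP to a pose.
- robot.move_linear(position, attitude=None, vel=0.15, threshold=None): straight line of the TCP; attitude=None keeps the orientation; vel is the mean speed in m/s. With threshold (N) it stops when the force on the tool has changed by that much, and returns True; else False.
- robot.move_j(angles): joint-space move.
- robot.grip(opening): opening from 0.0 (shut) to 1.0 (fully open); the grip force is fixed at half the most; returns when the fingers have stopped.
- robot.dwell(seconds).
- robot.ik(position, orientation): joint angles nearest the present ones, or None.
- robot.read_state(): the state.
- robot.capture(name): name is "scene" or "side" or "wrist"; returns a dict with "image" (384x512x3 uint8, blue, green, red), "K" (3x3 intrinsics, pixels), "view" (4x4, takes a point from world to camera coordinates); the wrist camera has in their place "T_tool_cam" (4x4, takes a point from camera to tool coordinates, whose origin is the TCP and whose axes are the flange's). Camera axes: x right, y down, z forward; pixel columns grow to the right and rows downward; lengths in m; the calibration is good to about 2 mm. A picture is of the moment at which its call begins: read the wrist's pose just before it. There is no depth.
A pose or a line that the arm cannot do raises robot.MotionError and nothing moves.
- robot.finish_job(): hands the job in; it is judged then, once.
The state is a dict: "clock": time; "joints": joint angles; "joint_vel": joint speeds; "joint_torque": joint torques, N m; "tcp_pos": TCP position; "tcp_rot": TCP orientation; "force": force on the tool from outside, world axes, zero at the start; "wrist_torque": the same for the moment, N m; "opening": opening from 0.0 (shut) to 1.0 (fully open); "finger_force": force on a finger pad.
Only numpy, scipy, OpenCV 4.12 (cv2) and the standard library are available. Lean on these libraries where they do the work, as an engineer would, in place of code of your own. Each camera call takes 0.05 s, during which the arm holds its last target. There are 200 camera calls.

## Working session

There is one attempt and no reset: what is moved stays moved. The work goes in short steps, each a Python script; the robot and the scene stay as the last script left them, time stands still between calls to the robot, and variables do not carry over. Pictures are saved under pics/ and viewed, at most 10 in all, crops included, and the job is handed in when it is done.

```bash
ls; mkdir -p pics
python3 - <<'E'
from workcell import robot
import cv2,numpy as np
for n in ["scene","side"]:
    s=robot.read_state();c=robot.capture(n)
    cv2.imwrite(f"pics/{n}0.png",cv2.resize(c["image"],(800,600),interpolation=cv2.INTER_CUBIC))
    np.savez(f"{n}0.npz",K=c["K"],view=c["view"],image=c["image"])
    print(n,c["K"].tolist(),c["view"].round(3).tolist())
print(robot.read_state())
c=robot.capture("wrist");print(c["T_tool_cam"])
E
```

```text
pics
scene [[429.3530808386933, 0.0, 246.16655516338696], [0.0, 429.3530808386933, 193.52923572216997], [0.0, 0.0, 1.0]] [[-0.883, 0.469, -0.011, 0.515], [0.308, 0.563, -0.767, -0.109], [-0.353, -0.681, -0.641, 1.332], [0.0, 0.0, 0.0, 1.0]]
side [[412.2831374987102, 0.0, 252.450597258196], [0.0, 412.2831374987102, 189.75543105660088], [0.0, 0.0, 1.0]] [[-0.876, -0.483, -0.007, 0.505], [-0.229, 0.429, -0.874, 0.249], [0.425, -0.764, -0.486, 0.978], [0.0, 0.0, 0.0, 1.0]]
{'clock': 0.1, 'joints': array([-0.04170428,  0.70700327, -0.02763371,  1.48494267,  0.02203232,
        0.9508761 , -0.07553213]), 'joint_vel': array([ 1.78269466e-03, -1.31644316e-03, -7.23569602e-04, -2.35765100e-03,
       -2.53370696e-04,  8.62735241e-04,  6.14175812e-05]), 'joint_torque': array([-1.01652397e-04, -8.84291911e+01,  1.23564016e+00, -2.36457235e+01,
        1.69519259e-02,  4.99342714e-03, -1.35922505e-06]), 'tcp_pos': array([5.74787044e-01, 4.14902479e-06, 2.41897842e-01]), 'tcp_rot': array([ 7.07105735e-01,  7.07107675e-01, -3.41855310e-04, -3.12266471e-04]), 'force': array([ 0.28816172,  0.08752777, -0.32054815]), 'wrist_torque': array([ 0.01145238, -0.0251108 , -0.00108896]), 'finger_force': 0.0, 'opening': 0.9998042177627122}
[[-4.06063557e-04 -9.52150166e-01 -3.05630327e-01  7.85115042e-02]
 [ 9.99999916e-01 -4.05515107e-04 -6.52822863e-05  4.13159693e-05]
 [-6.17791751e-05 -3.05630328e-01  9.52150250e-01 -1.33905219e-01]
 [ 0.00000000e+00  0.00000000e+00  0.00000000e+00  1.00000000e+00]]
```

View pics/scene0.png

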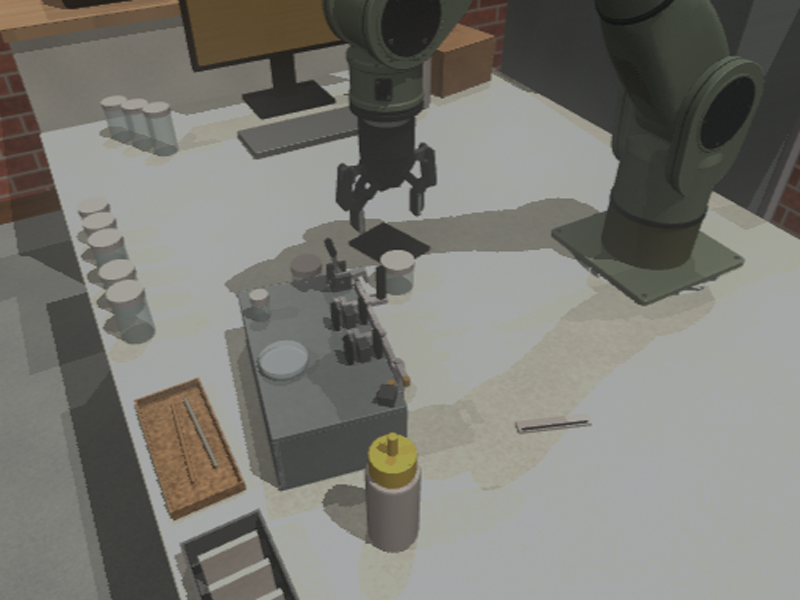

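View pics/side0.png

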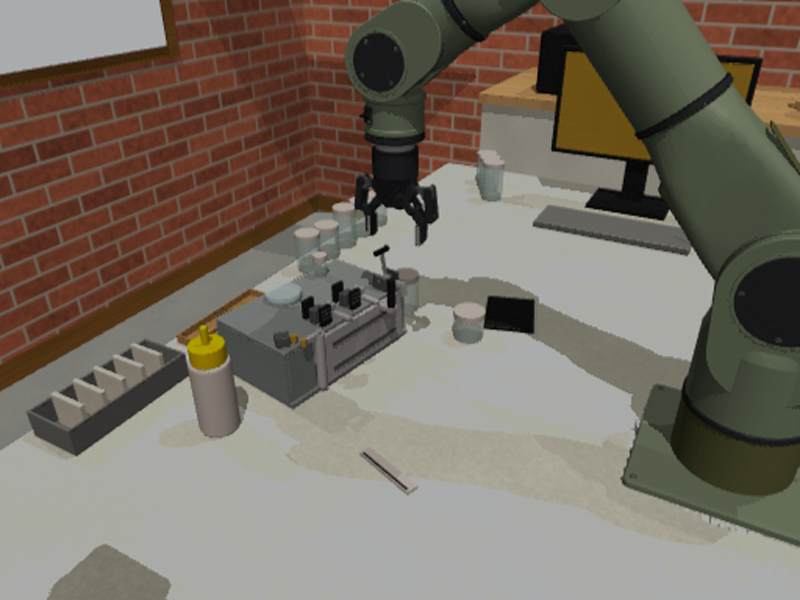

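The scene view (800x600) shows the case with its deck at about (240–405, 270–430), the lever at (335, 255), the catches at (350, 310) and (362, 342), and the post at (381, 280). The side view shows the lever at (383, 262) and the post at (391, 292). I'll enlarge both.

Run:
```python
import cv2,numpy as np
for n,x0,y0,w,h in [("scene",145,145,130,170),("side",135,150,140,115)]:
    im=np.load(n+"0.npz")["image"][y0:y0+h,x0:x0+w]
    f=5 if n=="side" else 3.5
    im=np.clip(im.astype(float)*1.5,0,255).astype(np.uint8)
    cv2.imwrite(f"pics/{n}c.png",cv2.resize(im,None,fx=f,fy=f,interpolation=cv2.INTER_CUBIC))
```

```text
(no output)
```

View pics/scenec.png

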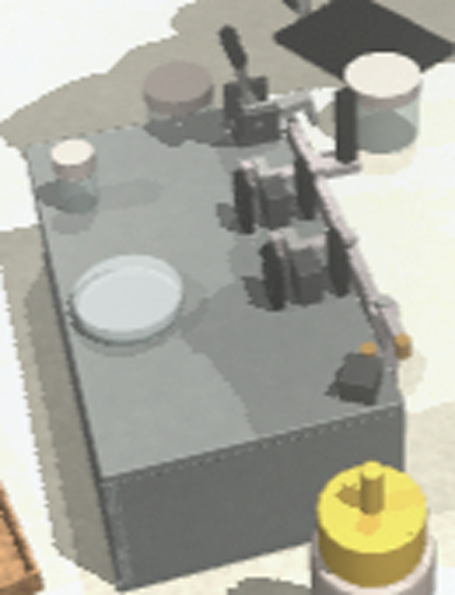

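View pics/sidec.png

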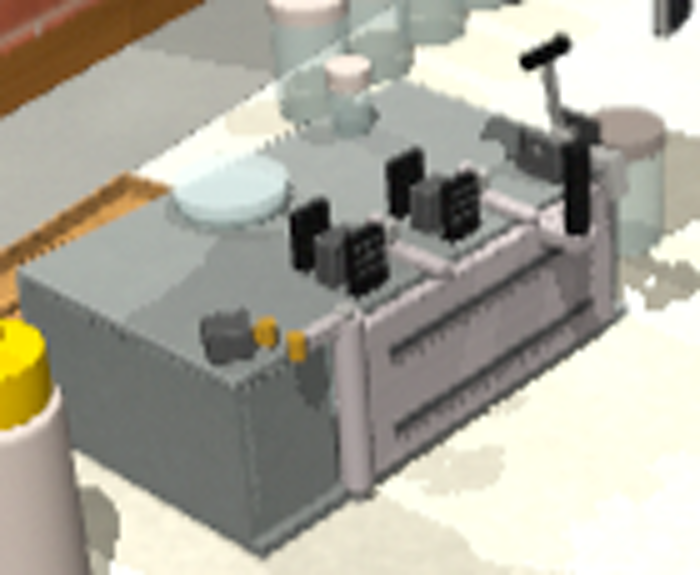

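Scene crop: deck corners at (104,478), (402,403) and (28,148), bar at (232,46), post top and foot at (347,92) and (345,158). Side crop: deck corners at (20,272), (235,382) and (400,82), bar at (545,51), post at (577,148) and (577,228), plus the four tab tops. I'll fit the case pose from both views and triangulate the parts separately as a check.

```bash
cat > fit.py <<'E'
import numpy as np,cv2
from scipy.optimize import least_squares
P={"db+":(190,185,110),"df+":(10,185,110),"db-":(190,-125,110),"bar":(30,-95,183),"pt":(-25,-45,162),"pf":(-25,-45,107),
"hb":(61,80,148),"lb":(61,5,148),"hf":(19,80,148),"lf":(19,5,148)}
O={"scene":(3.5,145,145,{"db+":(104,478),"df+":(402,403),"db-":(28,148),"bar":(232,46),"pt":(347,92),"pf":(345,158),"hb":(273,238),"lb":(242,167),"lf":(304,155)}),
"side":(5,135,150,{"db+":(20,272),"df+":(235,382),"db-":(400,82),"bar":(545,51),"pt":(577,148),"pf":(577,228),"hb":(310,203),"lb":(404,153),"hf":(366,228),"lf":(460,175)})}
C={n:np.load(n+"0.npz") for n in O}
def pix(n,X):
    X=np.atleast_2d(X);V=C[n]["view"];c=X@V[:3,:3].T+V[:3,3];p=c@C[n]["K"].T;return p[:,:2]/p[:,2:]
def px(n,k):
    f,x0,y0,d=O[n];return (np.array(d[k])+.5)/f-.5+[x0,y0]
def W(q,X):
    c,s=np.cos(q[3]),np.sin(q[3]);return np.atleast_2d(X)/1000@np.array([[c,-s,0],[s,c,0],[0,0,1]]).T+q[:3]
def res(q): return np.concatenate([(pix(n,W(q,[P[k] for k in O[n][3]]))-[px(n,k) for k in O[n][3]]).ravel() for n in O])
b=min((least_squares(res,[.65,.2,0,a],loss="soft_l1") for a in np.arange(-3,3.2,.5)),key=lambda r:r.cost)
print(b.x,np.abs(b.fun).max());r=res(b.x).reshape(-1,2)
print([k+str(e.round(1)) for k,e in zip([*O["scene"][3],*O["side"][3]],r)])
np.save("case.npy",b.x)
for k in ["bar","pt","pf","hb","lb","lf"]:
    M=[C[n]["K"]@C[n]["view"][:3] for n in O];x=cv2.triangulatePoints(*M,*[px(n,k).reshape(2,1) for n in O]).ravel();x=x[:3]/x[3]
    print(k,x.round(4),"model",W(b.x,P[k]).round(4))
E
python3 fit.py
```

```text
[ 0.61954876  0.03411105  0.00067691 -0.17371189] 3.7113585290116475
['db+[-0.2 -1.7]', 'df+[ 1.4 -2.4]', 'db-[-1.7 -1.4]', 'bar[ 3.7 -1.9]', 'pt[-1.  -0.7]', 'pf[-0.  -1.7]', 'hb[-0.2  3.6]', 'lb[-0.2  2.6]', 'lf[-0.2  2.2]', 'db+[-1.4 -0.4]', 'df+[0.2 0.3]', 'db-[-0.1 -0.8]', 'bar[2.3 1. ]', 'pt[-0.2 -0.4]', 'pf[0.  0.6]', 'hb[-0.2  0.9]', 'lb[-0.1  0.7]', 'hf[-0.3  0.6]', 'lf[-0.3  0.6]']
bar [ 0.6422 -0.0659  0.1825] model [[ 0.6327 -0.0646  0.1837]]
pt [ 0.5857 -0.0038  0.162 ] model [[ 0.5871 -0.0059  0.1627]]
pf [ 0.5881 -0.0047  0.107 ] model [[ 0.5871 -0.0059  0.1077]]
hb [0.6916 0.1011 0.1539] model [[0.6935 0.1024 0.1487]]
lb [0.6792 0.0281 0.1531] model [[0.6805 0.0285 0.1487]]
lf [0.6377 0.0349 0.1523] model [[0.6391 0.0358 0.1487]]
```

```bash
cat > h.py <<'E'
import numpy as np,cv2
from scipy.spatial.transform import Rotation as R
from workcell import robot
q=np.load("case.npy")
def W(p,z0=0):
    c,s=np.cos(q[3]),np.sin(q[3]);x,y,z=np.array(p)/1000
    return np.array([q[0]+c*x-s*y,q[1]+s*x+c*y,z])
R0=R.from_matrix(np.array([[0,1,0],[1,0,0],[0,0,-1.]]))   # tool down, closing along world x
def ori(a): return (R.from_euler("z",q[3]+a)*R0).as_quat()  # a=0: closing along case x
def wcap(name,pts=()):
    s=robot.read_state();c=robot.capture("wrist");T=c["T_tool_cam"]
    Rt=R.from_quat(s["tcp_rot"]).as_matrix();Rc=Rt@T[:3,:3];tc=Rt@T[:3,3]+s["tcp_pos"]
    im=c["image"].copy();f=800/512
    im=cv2.resize(im,(800,600),interpolation=cv2.INTER_CUBIC)
    np.savez(name+".npz",K=c["K"],view=np.vstack([np.c_[Rc.T,-Rc.T@tc],[0,0,0,1]]),image=c["image"])
    for p in pts:
        u=c["K"]@(Rc.T@(np.array(p)-tc));u=u[:2]/u[2]*f
        cv2.circle(im,tuple(int(v) for v in u),3,(0,0,255),1)
        print(u.round(0))
    cv2.imwrite(f"pics/{name}.png",im)
E
python3 - <<'E'
from h import *
for n,(u,v) in {"scene":(392,538),"side":(218,420)}.items():  # bottle foot-ish
    c=np.load(n+"0.npz");V=c["view"];K=c["K"];d=V[:3,:3].T@np.linalg.inv(K)@[u*.64,v*.64,1];o=-V[:3,:3].T@V[:3,3]
    print("bottle",o-d*o[2]/d[2])
robot.move_pose([.66,-.03,.31],ori(0))
wcap("w1",[W(p) for p in [(61,80,148),(19,80,148),(61,5,148),(19,5,148),(-25,-45,162),(30,-95,183),(190,-125,110),(10,-125,110)]])
s=robot.read_state();print(s["clock"],s["joints"].round(2),s["tcp_pos"])
E
```

```text
bottle [0.74187022 0.31901933 0.        ]
bottle [0.74698693 0.29729712 0.        ]
[418. -13.]
[332. -13.]
[416. 146.]
[337. 145.]
[255. 244.]
[357. 346.]
[604. 342.]
[336. 342.]
0.8333 [-0.02  0.81  0.03  0.99 -0.02  1.34 -0.16] [ 0.65922432 -0.02953703  0.30912333]
```

View pics/w1.png

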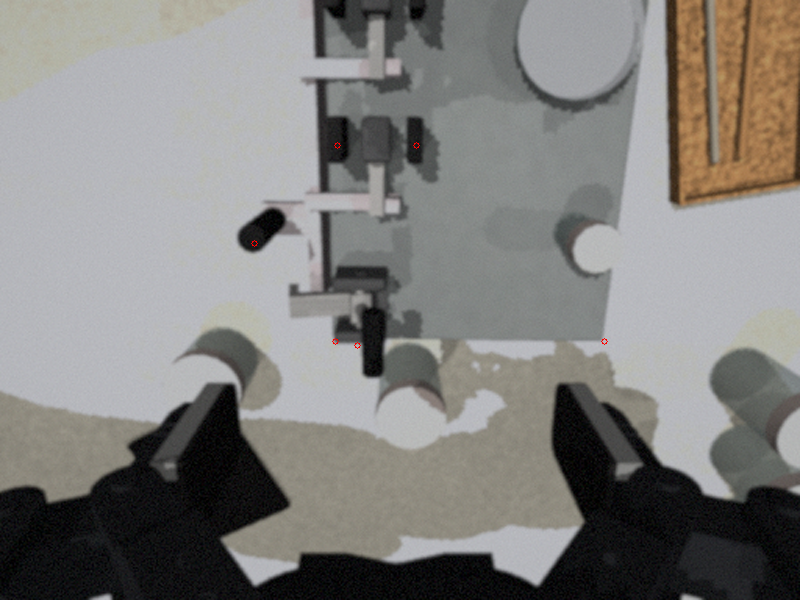

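The wrist picture matches the model. The projected post top, tabs and deck corners fall on their images. The bar is at (373,340), about 8 mm further back than upright, so the lever starts at roughly 0.15 rad. The bolts lie along y and are clear of the fingers. Next I push the lever with the fingers shut.

Run:
```python
from h import *
y=-95
robot.move_pose(W((-15,y,240)),ori(0)); robot.grip(0.0)
robot.move_linear(W((-15,y,183)),ori(0))
hit=robot.move_linear(W((40,y,183)),vel=.04,threshold=1.5)
s=robot.read_state();p=s["tcp_pos"]-W((0,0,0));c=np.cos(q[3]);sn=np.sin(q[3])
xc=(c*p[0]+sn*p[1])*1000;print(hit,xc,s["force"].round(1),s["opening"],s["clock"])
th0=.15;h=np.clip(32-xc,8,20)
for th in np.arange(.3,1.11,.1):
    cx=30+50*np.sin(th)-7*np.cos(th);cz=128+50*np.cos(th)+7*np.sin(th)
    k=robot.move_linear(W((cx-h,y,cz+11)),vel=.06,threshold=12)
    print(round(th,1),k,robot.read_state()["force"].round(1))
    if k:break
s=robot.read_state();print(h,s["tcp_pos"],s["clock"])
robot.move_linear(s["tcp_pos"]+[-.02,0,.10])
robot.move_pose(W((60,-35,300)),ori(0))
t=1.1
wcap("w2",[W((30+55*np.sin(t),-95,128+55*np.cos(t)))])
```

```text
True 20.334936660040082 [-0.1  0.5 -0. ] 0.0018513326079494495 3.5917
0.3 False [-0.4 -0.3  0.2]
0.4 False [-0.4  0.1  0.7]
0.5 False [-0.3 -0.3 -0.2]
0.6 False [ 0.3 -0.   0.3]
0.7 False [-0.2 -0.7 -0.4]
0.8 False [ 0.3  0.1 -0.3]
0.9 False [ 0.5  0.5 -0.6]
1.0 False [-0.8 -0.   0.6]
1.1 False [ 0.2 -0.1 -0.1]
11.665063339959918 [ 0.66201895 -0.06980276  0.16761286] 5.9
[429. 366.]
```

View pics/w2.png

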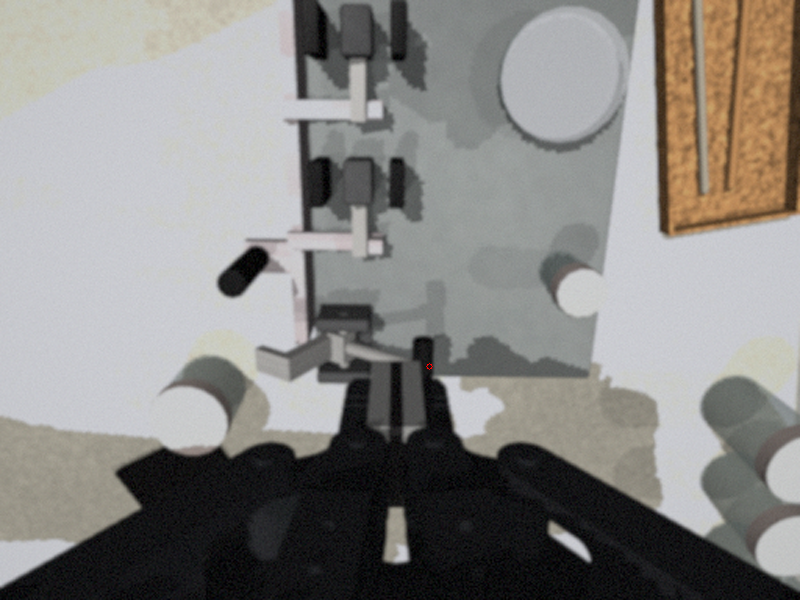

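The lever now leans well over, with its bar at (424,350), close to the 1.1 rad prediction at (429,366). Its hook is off the gate. Next come the catches, the one nearer the lever first.

```bash
cat > sq.py <<'E'
from h import *
def squeeze(y):
    robot.grip(0.85)
    robot.move_pose(W((40,y,230)),ori(0))
    robot.move_linear(W((40,y,165)),ori(0))
    k=robot.move_linear(W((40,y,132)),vel=.06,threshold=8)
    print("down",k,robot.read_state()["tcp_pos"].round(4))
    for o in (.5,.42,.38,.3):
        robot.grip(o);s=robot.read_state();print(o,round(s["opening"],3),round(s["finger_force"],1),s["force"].round(1))
        if s["opening"]>o+.015: break
    robot.dwell(.2);s=robot.read_state();print(round(s["opening"],3),s["force"].round(1),s["clock"])
    robot.grip(0.85)
    robot.move_linear(W((40,y,220)),vel=.15)
E
python3 -c "
from sq import *
squeeze(5)"
```

```text
down False [0.6599 0.0321 0.1321]
0.5 0.497 2.0 [-3.2  0.1  3.1]
0.42 0.423 2.3 [-4.8  1.   3.8]
0.38 0.385 16.4 [-12.    1.9   9.9]
0.3 0.36 59.6 [-15.3   2.   15.5]
0.359 [-15.6   0.9  15.9] 10.8417
```

Run:
```python
from sq import *
squeeze(80)
robot.move_pose(W((40,-10,300)),ori(0))
pts=[W((x,y,148)) for y in (5,80) for x in (19,27,53,61)]
wcap("w3",pts)
```

```text
down False [0.6729 0.106  0.1322]
0.5 0.498 2.0 [-4.8  0.7  3.3]
0.42 0.421 2.0 [-5.1  1.5  1.5]
0.38 0.382 15.9 [-8.3  0.9  7.5]
0.3 0.355 59.8 [-10.8   1.2  12.4]
0.356 [-11.2   0.3  12.3] 15.2333
[357. 233.]
[372. 233.]
[420. 233.]
[435. 233.]
[353.  85.]
[370.  85.]
[422.  85.]
[438.  85.]
```

View pics/w3.png

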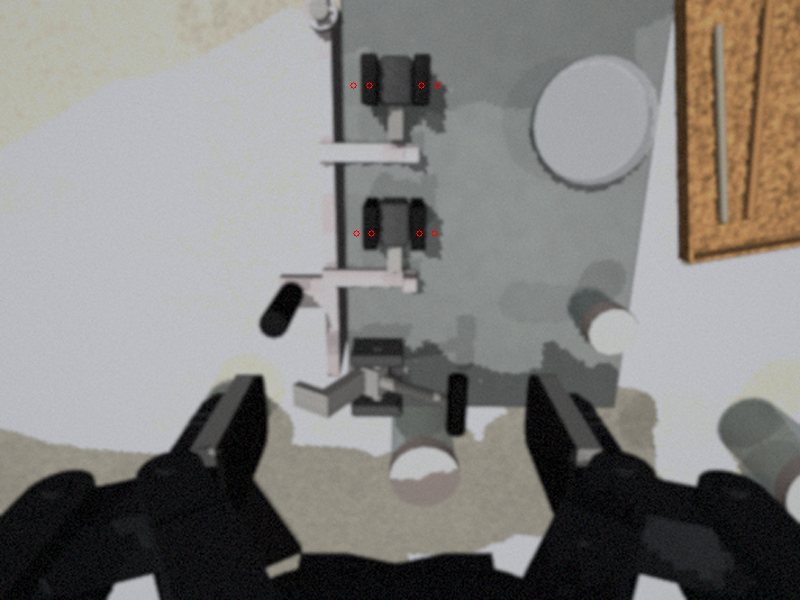

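Both catches are squeezed home: the tabs sit against their blocks at (370–422, 80) and (372–418, 222), and the bolts are drawn off the lugs. Next I grip the post and swing the gate.

```bash
cat > g.py <<'E'
from h import *
def post(phi,z=136):
    c,s=np.cos(phi),np.sin(phi);x,y=-25,-160
    return W((c*x+s*y,115-s*x+c*y,z))
def ang():
    s=robot.read_state();d=s["tcp_pos"]-W((0,115,0));a0=post(0)-W((0,115,0))
    return np.arctan2(a0[1],a0[0])-np.arctan2(d[1],d[0]), np.hypot(d[0],d[1])
E
python3 - <<'E'
from g import *
robot.grip(.5)
robot.move_pose(post(0,225),ori(0))
print([None if (j:=robot.ik(post(f),ori(-f))) is None else j.round(2) for f in (0,.8,1.57)])
k=robot.move_linear(post(0),vel=.1,threshold=8);print("down",k)
robot.grip(0);s=robot.read_state();print(s["opening"],s["finger_force"],s["force"].round(1))
for f in np.arange(.1,.31,.1):
    robot.move_linear(post(f),ori(-f),vel=.06);s=robot.read_state();print(f,ang(),s["force"].round(1),s["opening"].round(3),s["finger_force"])
print(s["clock"])
c=robot.capture("scene")["image"][130:280,130:330]
cv2.imwrite("pics/s4.png",cv2.resize(c,(800,600),interpolation=cv2.INTER_CUBIC))
E
```

```text
[array([-0.05,  0.86,  0.02,  1.56, -0.02,  0.72, -0.2 ]), array([-0.32,  0.77,  0.18,  1.89, -0.26,  0.5 , -0.93]), array([-0.68,  0.84,  0.43,  1.8 , -0.56,  0.63, -1.66])]
down False
0.17063570197465983 58.282029032707214 [-5.1  0.6  9.1]Traceback (most recent call last):
  File "<stdin>", line 8, in <module>
AttributeError: 'float' object has no attribute 'round'
```

Run:
```python
from g import *
print(post(1.57),ang())
for f in (.2,.3,.4,.5,.6,.7,.8,.9):
    robot.move_linear(post(f),ori(-f),vel=.07);s=robot.read_state();print(f,np.round(ang(),3),s["force"].round(1),round(s["opening"],3),round(s["finger_force"],1))
print(s["clock"])
c=robot.capture("scene")["image"][130:280,130:330]
cv2.imwrite("pics/s4.png",cv2.resize(c,(800,600),interpolation=cv2.INTER_CUBIC))
```

```text
[0.48611272 0.19953631 0.136     ] (np.float64(0.09692620071778735), np.float64(0.16202860939083719))
0.2 [0.197 0.162] [-0.4 -3.5  8.2] 0.171 58.6
0.3 [0.297 0.162] [-1.6 -4.3  9.9] 0.167 58.8
0.4 [0.395 0.162] [-1.4 -6.9  8.4] 0.173 58.9
0.5 [0.496 0.163] [-2.3 -9.6  9.1] 0.168 59.4
0.6 [0.598 0.163] [-7.2 -7.4 14.3] 0.172 59.9
0.7 [0.703 0.163] [-12.   -2.   17.9] 0.168 60.1
0.8 [0.799 0.163] [-9.8 -7.4 17.3] 0.169 60.2
0.9 [0.899 0.163] [-12.3  -7.9  20.4] 0.173 60.4
22.9083
```

View pics/s4.png

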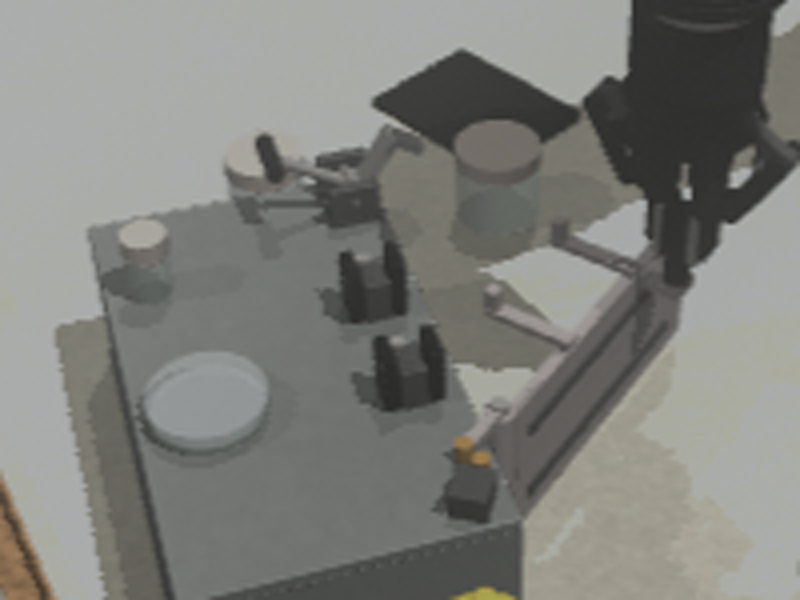

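The gate follows the gripper, with the post between the fingers at (690,250), and both jars untouched. I'll carry on until it stands square.

Run:
```python
from g import *
for f in (1.0,1.1,1.2,1.3,1.4,1.5,1.57):
    robot.move_linear(post(f),ori(-f),vel=.07);s=robot.read_state();print(f,np.round(ang(),3),s["force"].round(1),round(s["opening"],3),round(s["finger_force"],1))
robot.dwell(.5);s=robot.read_state();print(np.round(ang(),3),s["force"].round(1),round(s["opening"],3),s["clock"])
c=robot.capture("scene")["image"][130:310,110:350]
cv2.imwrite("pics/s5.png",cv2.resize(c,(800,600),interpolation=cv2.INTER_CUBIC))
```

```text
1.0 [1.    0.163] [-14.5  -6.   21.6] 0.171 60.7
1.1 [1.101 0.164] [-17.1  -5.4  23.1] 0.168 60.9
1.2 [1.201 0.164] [-18.9  -4.   24.5] 0.17 61.0
1.3 [-4.981  0.164] [-19.6  -2.2  26.4] 0.168 61.1
1.4 [-4.881  0.164] [-21.1  -1.   26.7] 0.172 61.2
1.5 [-4.78   0.165] [-22.7   2.5  27.7] 0.169 61.2
1.57 [-4.709  0.165] [-24.2   3.2  27.5] 0.169 61.2
[-4.712  0.165] [-23.4   3.4  28.4] 0.17 26.0667
```

View pics/s5.png

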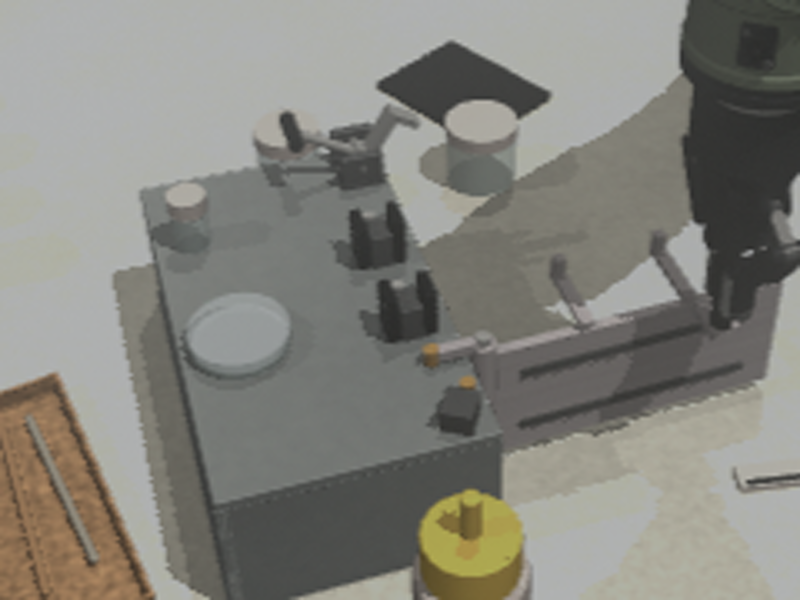

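The gate stands square to the case front at about 1.57 rad, with the post gripped at (735,290). The catches are still squeezed, the lever is still back, and the jars, vial and dish are where they were.

```bash
python3 -c "
from workcell import robot
print(robot.finish_job())"
```

```text
the job is handed in; nothing more can be done
None
```

The job is handed in after about 26 s on the robot's clock: lever swung back to about 1.1 rad, both catches squeezed home in the order asked, and the gate held open at about 1.57 rad with the post still in the fingers; nothing else in the last picture had moved.

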